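# Shut off a bench vacuum line

### The job

Shut the vacuum line whose valve lever ends in a round disc. It is under the loose grey cover of the white service box: with the fingertips, push the cover's rib to slide the cover fully aside along its guides onto the box's solid deck (do not lift it), then push the round-ended lever clockwise until it is fully shut, square across its pipe. Leave the cover open, do not turn the plain lever, do not disturb the other things on the bench, and finish with the hand clear.

Things in the scene. Friction and masses are not known exactly. Their poses are not given: they have to be found in the camera images.
- box: White service box fixed to the bench, 266 mm along its x, 319 mm along its y, turned up to 0.25 rad. Origin on the bench, z up. Its -y half is an open bay: inside x -115 to 115 mm, y -147 to 0 mm, floor at z 8 mm. Its +y half (y 0 to 157 mm) is a solid deck at z 60 mm. Wall ledges at z 60 mm carry the cover; lips all round, 68 mm high, guide it along the box's y.
- deck_end (a point): Point on the box's deck (z 60 mm) at the middle of the inner face of the end lip, at box y +151 mm: the cover's +y edge comes up to here when it is fully aside.
- cover: Loose grey cover, about 0.4 kg, 248 (x) x 155 (y) x 5 mm, 3 mm side play; origin at centre of underside, axes as the box's. Upright rib on top to push: 160 mm along x, 12 mm thick, centred at cover y +55 mm, top 24.5 mm above origin. Rests at box z 60 mm; starts over the bay, origin at box y -75 to -60 mm, slides (about 2 N) to +y until its edge meets the end lip, origin then at box y +73 mm.
- round_valve: Fixed valve whose dark steel lever ends in a round disc: the one to shut. At box y -109 mm, box x either -54 or 50 mm. Origin on the bay floor on the lever's vertical pivot; axes as the box's, pipe along y. Lever: bar 14 mm wide, disc 28 mm across centred 42 mm from the pivot (tip 56 mm); both span 42 to 54 mm above the bench (34 to 46 above this origin), free space beside it.
- round_lever (a joint): Angle of the round-ended lever (rad): 0 = open, lever pointing along the box's +y; grows clockwise seen from above; 1.571 = shut against its stop, lever pointing along the box's +x. Starts between 0 and 0.2. Stays where it is left; needs about 3 N pushed sideways 35 mm from the pivot.
- round_tip (a point): Centre of the top face of the disc on the round-ended lever, 42 mm from the pivot.
- plain_valve: The other, identical valve, in the other place; its lever is a plain straight bar, 14 mm wide, end 56 mm from the pivot, same heights. Leave it alone.
- plain_lever (a joint): Angle of the plain lever (rad), same sense; starts between 0 and 0.2 (open) and must stay as it is.
- plain_tip (a point): Point on top of the plain lever, 42 mm from its pivot.
- tube_rack: White rack of capped tubes, 75 x 138 mm, 72 mm high; bystander. Origin at underside.
- short_rack: Smaller white rack of capped tubes, 54 x 117 mm, 72 mm high; bystander. Origin at underside.
- jar: Amber jar 52 mm across, 65 mm high, close to the box on its -y side; bystander. Origin at underside.
- beaker: Clear beaker 60 mm across, 75 mm high, close to the box on its +y side; bystander. Origin at underside.
- bottle: Amber bottle 60 mm across, 110 mm high, just behind the box on its +x side; bystander. Origin at underside.
- timer: Small grey timer, 50 x 75 mm, 22 mm high, lying flat; bystander. Origin at underside.

How it is judged:
On the way, in this order (a step that is already met when the one before it is completed fails the run):
1. the cover is slid fully aside onto the deck (y of cover in the frame of box above 0.052 m and z of cover in the frame of box below 0.066 m), for 0.2 s.
2. the round-ended lever is pushed shut (value of joint round_lever above 1.47 rad and y of cover in the frame of box above 0.052 m), for 0.2 s.
At the end, for the whole second after the job is handed in: The round-ended lever is within 0.1 rad of its shut stop, the cover lies flat on the deck at rest within about 20 mm of its end lip, the plain lever's tip has moved less than 12 mm, and every bystander stands within 20 mm of where it was (all of step 2 and z of cover in the frame of box between 0.055 and 0.066 m and angle between cover's own z axis and vertical below 0.06 rad and linear speed of cover below 0.02 m/s and distance of plain_tip from where it was at the start of the episode below 0.012 m and distance of each of tube_rack, short_rack, jar, beaker, bottle, timer from where it was at the start of the episode below 0.02 m and angle between each of tube_rack, short_rack, jar, beaker, bottle, timer's own z axis and vertical below 0.2 rad); the robot touches nothing.
It fails at once if the cover is lifted or tipped instead of slid (z of cover in the frame of box above 0.075 m or angle between cover's own z axis and vertical above 0.12 rad).
It fails at once if the plain lever is turned (distance of plain_tip from where it was at the start of the episode above 0.012 m).
It fails at once if a bystander is moved, lifted or tipped (distance of any of tube_rack, short_rack, jar, beaker, bottle, timer from where it was at the start of the episode above 0.02 m or angle between any of tube_rack, short_rack, jar, beaker, bottle, timer's own z axis and vertical above 0.2 rad).
It also fails if it takes over 51 s, if anything falls off the work surface, if the arm or the gripper's body presses on something with over 40 N, if the wrist force passes 120 N, or if a joint passes its speed limit or range.

### The arm

A 7-joint arm with a two-finger parallel gripper is mounted at the origin on the work surface. World frame = base frame: x ahead of the robot, y to its left, z up, the work surface at z = 0. Lengths are in m, angles in rad, forces in N, time in s.
With the tool pointing down it reaches from about 0.4 to 0.9 m from the base axis. Payload 5.5 kg.
Tool frame: the origin (TCP) lies midway between the tips of the shut fingers; the grasp point (between the pads) lies 19 mm behind it (ctrl.tcp_to_grasp is the distance from the TCP to the grasp point, in m); z points along the fingers, y is the line along which they close (so a half turn about z gives the same grasp; the last joint's range is limited). The gripper opens to 85 mm and grips with 20 to 120 N. Pads are 22 mm wide; open, the fingers measure 114 mm over their backs; the gripper's body (76 mm by 85 mm) begins 54 mm behind the grasp point. The pads swing forward as they close: fully open they stand 13 mm farther back than shut.
Start: joints at [1.523, 0.501, -0.427, 1.55, 0.221, 1.138, -0.21], TCP at [0.199, -0.619, 0.231] pointing down, gripper open.
Joint ranges: [-2.88, 2.88], [-0.31, 2.03], [-1.54, 1.56], [0.2, 2.42], [-1.41, 4.55], [0.19, 2.02], [-2.57, 2.57]. Speed limits (rad/s): [2.57, 2.57, 3.14, 3.14, 3.14, 3.14, 3.14].

### API

Orientations are given as a unit quaternion [x, y, z, w].
In Python, from plant import ctrl gives the robot as it stands.
- The arm moves only by the tool play_rows, never from a script. Its argument "motion" is a list that holds one entry, the list of rows, each a list of 7 numbers: the shift along the tool's x, y, z in units of 25 mm (1.0 is 25 mm), then the turn, a rotation vector about the tool's x, y, z in units of 5 degrees (1.0 is 5 degrees), then the gripper's target within -1 to 1 (shut at 1, half-way at 0, fully open at -1). A call has 1 to 5 rows; each row is the pose to reach, as a shift and turn from the pose commanded when the call began, along the tool's axes at that moment; what a row does not reach only later rows make up. A row lasts 1/12 s, in which the tool goes at most 41.7 mm and 7.16 degrees, less where a joint would pass 70% of its speed; a pose out of reach is approached as far as the arm can. A call with a gripper value outside its range is refused whole. The fingers move at their own pace and stop on an object; "squeeze" is the grip in N (left out, the last holds). Time passes only in rows, so rows that repeat a pose let the fingers close. It gives the time, the measured TCP pose, the force, the opening and the grip force at its end, in the units of the state.
- ctrl.get_obs(): the state, without advancing time (a new reading comes with each control period).
- ctrl.get_image(name): name is "side" or "top"; returns a dict with "pixels" (384x512x3 uint8, blue, green, red), "range_z" (384x512 float32, m along the optical axis (not along the pixel's ray), 0 where there is no reading), "K" (3x3 intrinsics, pixels), "k1" (the pictures are not rectified: a ray, as slopes to the right and down, at radius r is drawn at 1 + k1 r^2 times it, then the intrinsics apply), "extrinsics" (4x4, takes a point from world to camera coordinates). Camera axes: x right, y down, z forward; pixel columns grow to the right and rows downward; lengths in m; the calibration is good to about 2 mm. A picture is of the moment at which its call begins.
- ctrl.sign_off(): hands the job in; it is judged then, once.
Trained networks look in a picture, given as the dict that the camera call returned (one of the last four; its "shot" number tells which), for a name from the list of things; names that differ only in an ending like _2 or _b are one class to them, and where a whole thing is asked for, a point or a joint stands for the part that bears it (a point fixed in the world has none). Each returns a list of dicts, best first, with "confidence" (0 to 1); they miss things now and then, are a little off and sometimes report something else, mostly with a low value. They report only what shows in the picture. A call takes as long as a camera call.
- ctrl.search_frame(picture, target): "pixel" ([row, column] in pixels, amid what is visible of it).
- ctrl.landmark_of(picture, target): "pixel" ([row, column] in pixels: a listed point, or the origin of a listed thing).
The state is a dict: "t": time; "q": joint angles; "qvel": joint speeds; "tau": joint torques, N m; "ee_pos": TCP position; "eef_rot": TCP orientation; "ft_force": force on the tool from outside, world axes, zero at the start; "ft_torque": the same for the moment, N m; "width": finger opening in m; "grip_force": force on a finger pad.
Only numpy, scipy, OpenCV 4.12 (cv2) and the standard library are available. Lean on these libraries where they do the work, as an engineer would, in place of code of your own. Each camera call takes 0.05 s, during which the arm holds its last target. There are 200 camera calls.

## Working session

There is one attempt and no reset: what is moved stays moved. The work goes in short steps, Python scripts to look and compute and a tool call to move; the robot and the scene stay as the last step left them, time stands still between calls to the robot, and variables do not carry over. Pictures are saved under pics/ and viewed, at most 10 in all, crops included, and the job is handed in when it is done.

Besides the shell and the picture viewer there is one more tool, called after "Request:" as name([rows], argument=value, ...), one row to a line, values as JSON. play_rows: Moves the arm, as the interface text tells. Its arguments: {"type":"object","properties":{"motion":{"type":"array"},"squeeze":{"type":"number"}},"required":["motion"]}

```bash
mkdir -p pics
cat > h.py <<'E'
import numpy as np, cv2
from plant import ctrl
def ray(im,px):
    K=im["K"]; r,c=px
    u=np.array([(c-K[0,2])/K[0,0],(r-K[1,2])/K[1,1]]); s=u.copy()
    for _ in range(20): s=u/(1+im["k1"]*(s@s))
    return np.array([s[0],s[1],1.])
def world(im,px,z=None):
    E=im["extrinsics"]; d=ray(im,px); R=E[:3,:3]; o=-R.T@E[:3,3]; D=R.T@d
    if z is None:
        r,c=int(round(px[0])),int(round(px[1])); p=im["range_z"][max(r-1,0):r+2,max(c-1,0):c+2]; p=p[p>0]
        return o+D*np.median(p) if len(p) else None
    return o+D*(z-o[2])/D[2]
def cloud(im):
    H,W=im["range_z"].shape; K=im["K"]
    c,r=np.meshgrid(np.arange(W),np.arange(H)); u=np.stack([(c-K[0,2])/K[0,0],(r-K[1,2])/K[1,1]],-1); s=u.copy()
    for _ in range(20): s=u/(1+im["k1"]*(s**2).sum(-1,keepdims=True))
    P=np.concatenate([s,np.ones((H,W,1))],-1)*im["range_z"][...,None]
    E=im["extrinsics"]; W_=(P-E[:3,3])@E[:3,:3]; W_[im["range_z"]<=0]=np.nan
    return W_
E
python3 - <<'E'
from h import *
np.set_printoptions(precision=4,suppress=True)
Z={"box":0,"deck_end":.06,"cover":.06,"jar":0,"beaker":0,"bottle":0,"timer":0,"tube_rack":0,"short_rack":0}
for n in("top","side"):
    im=ctrl.get_image(n); cv2.imwrite(f"pics/{n}0.png",im["pixels"]); 
    print(n,"cam",-im["extrinsics"][:3,:3].T@im["extrinsics"][:3,3])
    for k,z in Z.items():
        d=ctrl.landmark_of(im,k)
        if d: print(k,np.round(d[0]["pixel"],1),round(d[0]["confidence"],2),world(im,d[0]["pixel"],z))
print(ctrl.get_obs())
E
```

```text
top cam [0.5403 0.0287 1.3282]
box [201.9 253.1] 0.62 [0.5877 0.0115 0.    ]
deck_end [207.6 199. ] 0.87 [0.5664 0.1619 0.06  ]
cover [202.1 277.1] 0.74 [ 0.5865 -0.0542  0.06  ]
beaker [220.1 173.4] 0.59 [0.5296 0.242  0.    ]
bottle [145.5 234.1] 0.76 [0.7514 0.0706 0.    ]
timer [237.9 398.3] 0.82 [ 0.4908 -0.4189  0.    ]
tube_rack [208.6  94.4] 0.92 [0.5573 0.479  0.    ]
short_rack [193.9 405.2] 0.8 [ 0.6212 -0.4387  0.    ]
side cam [ 0.5158 -0.6774  0.8444]
deck_end [153.8 239.4] 0.61 [0.5547 0.1531 0.06  ]
cover [210.4 255.6] 0.91 [ 0.5804 -0.0634  0.06  ]
jar [276.9 250.1] 0.84 [ 0.5505 -0.2208  0.    ]
beaker [145.5 234.3] 0.9 [0.5441 0.2573 0.    ]
bottle [182.8 309.2] 0.59 [ 0.7548  0.0709 -0.    ]
timer [363.6 227.4] 0.67 [ 0.4833 -0.4201  0.    ]
tube_rack [106.1 232. ] 0.75 [0.5499 0.4694 0.    ]
short_rack [364.8 297.6] 0.89 [ 0.6305 -0.4386  0.    ]
{'t': 1.0, 'q': array([ 1.5232,  0.5009, -0.427 ,  1.5504,  0.2208,  1.1383, -0.2103]), 'qvel': array([-0.001 ,  0.0009,  0.0008,  0.0009, -0.0004,  0.002 , -0.0003]), 'tau': array([ -0.0004, -56.9389,  -5.811 , -28.1343,   0.0127,   0.0021,
        -0.    ]), 'ee_pos': array([ 0.1988, -0.6189,  0.2313]), 'eef_rot': array([0.9879, 0.1548, 0.    , 0.    ]), 'ft_force': array([ 0.4298, -0.2337,  0.4949]), 'ft_torque': array([-0.0427, -0.0245,  0.0045]), 'grip_force': 0.0, 'width': 0.08553829129472823}
```

View pics/top0.png

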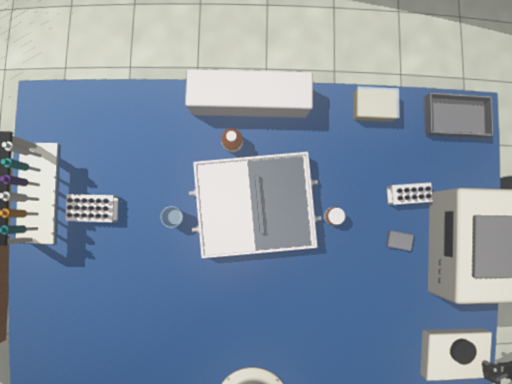

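View pics/side0.png

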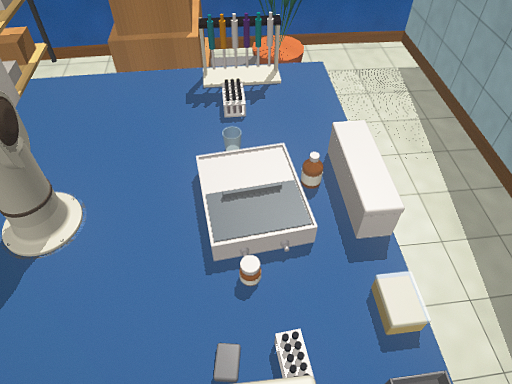

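The top view shows the box with corners near (row,col) (162,195), (154,307), (247,317), (257,202); the cover is on the right (world -y) with its rib near col 262. The side view agrees, with the jar and beaker just off the ends. Next I fit the box and rib using the range data.

Run:
```python
from h import *
np.set_printoptions(precision=4,suppress=True)
for n in("top","side"):
    im=ctrl.get_image(n); P=cloud(im); p=P.reshape(-1,3)
    m=(p[:,2]>.052)&(p[:,2]<.1)&(abs(p[:,0]-.58)<.2)&(abs(p[:,1]-.01)<.25)
    mask=m.reshape(P.shape[:2]).astype(np.uint8)
    k,l,s,c=cv2.connectedComponentsWithStats(mask,connectivity=4); i=1+np.argmax(s[1:,4]); q=P[l==i]
    rc=cv2.minAreaRect(q[:,:2].astype(np.float32)*1000); print(n,rc)
    w=rc[2]; a=np.deg2rad(w if w<45 else w-90); print("yaw",a)
    R=np.array([[np.cos(a),np.sin(a)],[-np.sin(a),np.cos(a)]]); b=(q[:,:2]-np.array(rc[0])/1000)@R.T
    d=(abs(b[:,1]-.08)<.05)&(abs(b[:,0])<.1); print("deck z",np.median(q[d,2]), "lim",np.percentile(b,[.5,99.5],axis=0))
    r=(q[:,2]>.077)&(abs(b[:,0])<.1)&(abs(b[:,1])<.1); print("rib n",r.sum(),b[r].mean(0),np.percentile(b[r],[2,98],axis=0),np.percentile(q[r,2],95))
    g=(abs(b[:,1]+.1)<.03)&(abs(b[:,0])<.1); print("cover z",np.median(q[g,2]))
    for k in("jar","beaker"):
        d=ctrl.landmark_of(im,k)
        if d: print(k,R@(world(im,d[0]["pixel"],0)[:2]-np.array(rc[0])/1000))
```

```text
top ((579.5042724609375, 7.754974365234375), (267.4883728027344, 320.7812194824219), 6.431095600128174)
yaw 0.1122437927327573
deck z 0.05911213264838469 lim [[-0.1322 -0.1582]
 [ 0.1319  0.1586]]
rib n 258 [-0.0007 -0.0117] [[-0.0778 -0.0175]
 [ 0.0754 -0.0059]] 0.08752187917159852
cover z 0.06412146460158213
jar [-0.0509 -0.2275]
beaker [-0.0076  0.2417]
side ((576.2094116210938, 6.8685455322265625), (267.3125305175781, 323.2047119140625), 6.5807342529296875)
yaw 0.11485547991239234
deck z 0.059178766241563416 lim [[-0.1325 -0.1604]
 [ 0.1314  0.1576]]
rib n 281 [-0.003  -0.0142] [[-0.0782 -0.0198]
 [ 0.0749 -0.0059]] 0.08565527993870754
cover z 0.06428560979813039
jar [-0.0495 -0.2248]
beaker [-0.0162  0.233 ]
```

```bash
cat >> h.py <<'E'
A=.113; C=np.array([.5777,.0098]); BX=np.array([np.cos(A),np.sin(A)]); BY=np.array([-np.sin(A),np.cos(A)])
from scipy.spatial.transform import Rotation as Ro
def b2w(x,y,z): return np.r_[C+x*BX+y*BY,z]
def w2b(p): d=p[:2]-C; return np.array([d@BX,d@BY])
def to(pw,th=A+np.pi/2):
    o=ctrl.get_obs(); R=Ro.from_quat(o["eef_rot"]); T=Ro.from_matrix(np.array([[np.cos(th),np.sin(th),0],[np.sin(th),-np.cos(th),0],[0,0,-1]]))
    print("shift",np.round(R.inv().apply(pw-o["ee_pos"])/.025,2),"turn",np.round(np.rad2deg((R.inv()*T).as_rotvec())/5,2),"box now",np.round(w2b(o["ee_pos"]),4),"z",round(o["ee_pos"][2],4))
E
python3 - <<'E'
from h import *
im=ctrl.get_image("top"); P=cloud(im)
for x0 in np.arange(.15,.75,.1):
    print(round(x0,2),[round(float(np.nanmax(np.r_[0,P[(abs(P[...,0]-x0)<.05)&(abs(P[...,1]-y0)<.05)][:,2]])),2) for y0 in np.arange(-.7,.1,.1)])
to(b2w(0,-.06,.2)); to(np.array([.25,-.3,.231]),.31)
E
```

```text
0.15 [0.07, 0.37, 0.34, 0.01, 0.01, 0.01, 0.01, 0.02]
0.25 [0.06, 0.37, 0.06, 0.01, 0.01, 0.01, 0.01, 0.01]
0.35 [0.21, 0.21, 0.2, 0.01, 0.01, 0.01, 0.01, 0.01]
0.45 [0.22, 0.23, 0.22, 0.03, 0.01, 0.07, 0.07, 0.08]
0.55 [0.22, 0.22, 0.22, 0.06, 0.01, 0.07, 0.07, 0.09]
0.65 [0.2, 0.21, 0.2, 0.08, 0.01, 0.07, 0.07, 0.09]
shift [ 21.65 -16.95   1.25] turn [  0.    -0.   -15.73] box now [-0.4474 -0.5819] z 0.2313
shift [ 5.850e+00 -1.152e+01  1.000e-02] turn [-0.   -0.    0.01] box now [-0.4474 -0.5819] z 0.2313
```

Request:
play_rows([
  [[0.5,-1.5,-1,0,0,0,1],[1.5,-3,-1.5,0,0,0,1],[2.5,-4.5,-1.5,0,0,0,1],[3.5,-6,-1.5,0,0,-1,1],[4.4,-7.4,-1.5,0,0,-2,1]],
])

```text
t: 1.77
ee_pos: [0.2432, -0.4231, 0.2691]
eef_rot: [0.97, 0.242, 0.0, 0.001]
ft_force: [0.6, 0.9, 0.6]
width: 0.0258
grip_force: 0.0
```

Request:
play_rows([
  [[1,-1.3,0,0,0,-1.4,1],[2.4,-2.3,0,0,0,-2.8,1],[3.8,-3.3,0,0,0,-4.2,1],[5.2,-4,0,0,0,-5.6,1],[6.6,-4.6,0,0,0,-7,1]],
])

```text
t: 2.18
ee_pos: [0.3353, -0.2438, 0.2691]
eef_rot: [0.852, 0.524, -0.001, 0.001]
ft_force: [0.5, -1.0, -0.5]
width: 0.0002
grip_force: 0.0
```

```bash
python3 -c "
from h import *
to(b2w(0,-.052,.15))"
```

```text
shift [11.7   5.21  4.74] turn [-0.    0.02 -6.66] box now [-0.2695 -0.2247] z 0.2691
```

Request:
play_rows([
  [[1.4,0.6,0.4,0,0,-1.4,1],[2.8,1.2,0.8,0,0,-2.8,1],[4.2,1.8,1.2,0,0,-4.2,1],[5.6,2.4,1.6,0,0,-5.5,1],[7,3,2,0,0,-6.66,1]],
])

```text
t: 2.6
ee_pos: [0.4831, -0.1237, 0.2187]
eef_rot: [0.667, 0.745, 0.0, 0.001]
ft_force: [0.6, -1.5, 0.7]
width: -0.0001
grip_force: 0.0
```

```bash
python3 -c "
from h import *
to(b2w(0,-.052,.11))"
```

```text
shift [2.81 4.35 4.35] turn [ 0.01  0.01 -0.02] box now [-0.1091 -0.1219] z 0.2187
```

Request:
play_rows([
  [[0.7,1.1,0.8,0,0,0,1],[1.4,2.2,1.6,0,0,0,1],[2.1,3.3,2.4,0,0,0,1],[2.8,4.35,3.4,0,0,0,1],[2.8,4.35,4.3,0,0,0,1]],
])

```text
t: 3.02
ee_pos: [0.587, -0.0367, 0.1108]
eef_rot: [0.666, 0.746, 0.004, 0.0]
ft_force: [0.0, 0.8, 1.0]
width: 0.0
grip_force: 0.0
```

Run:
```python
from h import *
to(b2w(0,-.050,.071))
im=ctrl.get_image("top"); cv2.imwrite("pics/t1.png",cv2.resize(im["pixels"][130:280,170:350],None,fx=4,fy=4))
```

```text
shift [-0.11 -0.17  1.59] turn [ 0.07 -0.05 -0.01] box now [ 0.004  -0.0473] z 0.1108
```

View pics/t1.png

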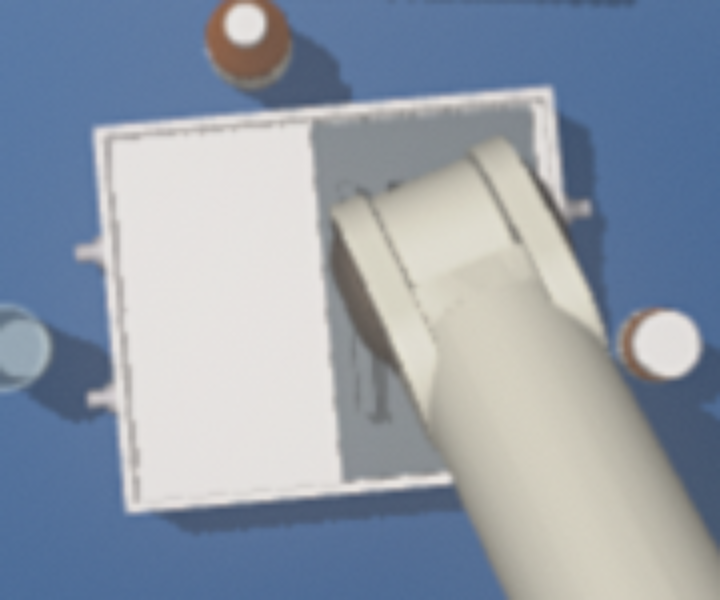

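The crop shows the hand over the cover, just on the -y side of the rib (crop columns 350–380). I'll lower and push.

Request:
play_rows([
  [[-0.25,-0.15,0.6,0,0,0,1],[-0.25,-0.15,1.1,0,0,0,1],[-0.25,-0.15,1.5,0,0,0,1],[-0.25,-0.15,1.55,0,0,0,1],[-0.25,-0.15,1.55,0,0,0,1]],
])

```text
t: 3.48
ee_pos: [0.5789, -0.0504, 0.0723]
eef_rot: [0.669, 0.744, -0.0, -0.0]
ft_force: [0.5, -0.5, 0.2]
width: 0.0003
grip_force: 0.0
```

Request:
play_rows([
  [[0.3,0,0,0,0,0,1],[0.6,0,0,0,0,0,1],[1.0,0,0,0,0,0,1],[1.4,0,0,0,0,0,1],[1.8,0,0,0,0,0,1]],
])

```text
t: 3.9
ee_pos: [0.5752, -0.0055, 0.0734]
eef_rot: [0.668, 0.744, -0.0, 0.001]
ft_force: [0.9, -5.4, 3.6]
width: 0.0001
grip_force: 2.7
```

```bash
python3 -c "
from h import *
to(b2w(0,.107,.072)); print(ctrl.get_obs()['ft_force'])"
```

```text
shift [4.88 0.14 0.04] turn [ 0.02  0.03 -0.08] box now [-0.0042 -0.0149] z 0.0734
[ 0.86843945 -5.44873667  3.61277036]
```

Request:
play_rows([
  [[0.5,0,0,0,0,0,1],[1.0,0,0,0,0,0,1],[1.5,0,0,0,0,0,1],[2.0,0,0,0,0,0,1],[2.5,0.05,0,0,0,0,1]],
])

```text
t: 4.32
ee_pos: [0.5695, 0.0564, 0.0733]
eef_rot: [0.669, 0.744, -0.001, 0.001]
ft_force: [0.2, -6.4, 5.6]
width: 0.0001
grip_force: 3.0
```

Request:
play_rows([
  [[0.4,0,0,0,0,0,1],[0.8,0,0,0,0,0,1],[1.2,0,0,0,0,0,1],[1.6,0,0,0,0,0,1],[1.9,0,0,0,0,0,1]],
])

```text
t: 4.73
ee_pos: [0.5644, 0.1044, 0.0732]
eef_rot: [0.668, 0.744, -0.0, 0.001]
ft_force: [0.6, -5.6, 3.9]
width: -0.0002
grip_force: 2.8
```

Run:
```python
from h import *
to(b2w(0,.111,.072))
im=ctrl.get_image("side"); cv2.imwrite("pics/s2.png",cv2.resize(im["pixels"][130:280,170:350],None,fx=4,fy=4))
d=ctrl.landmark_of(im,"cover"); print([(w2b(world(im,k["pixel"],.06)),k["confidence"]) for k in d[:2]])
```

```text
shift [0.62 0.1  0.05] turn [ 0.01  0.02 -0.07] box now [-0.0025  0.0955] z 0.0732
[(array([0.00403493, 0.05859499]), 0.87)]
```

View pics/s2.png

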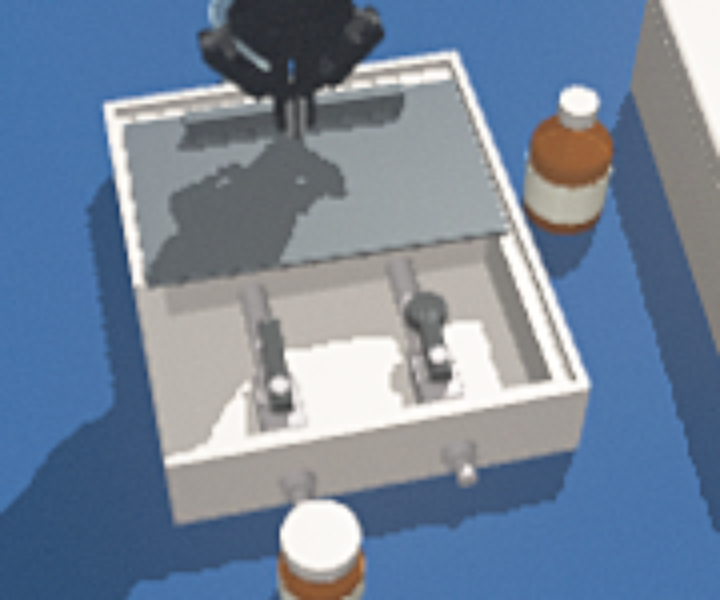

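The round disc is on the right lever (crop (425,310)), so the round valve is at box x +50. The cover still has about 15 mm to go to the end lip, so I push on.

Request:
play_rows([
  [[0.15,0,0,0,0,0,1],[0.3,0,0,0,0,0,1],[0.42,0,0,0,0,0,1],[0.5,0,0,0,0,0,1],[0.5,0,0,0,0,0,1]],
])

```text
t: 5.25
ee_pos: [0.5628, 0.1161, 0.0726]
eef_rot: [0.669, 0.744, -0.0, 0.0]
ft_force: [0.2, -4.6, 2.4]
width: 0.0
grip_force: 2.0
```

Run:
```python
from h import *
o=ctrl.get_obs(); print(o["ft_force"]); to(b2w(0,.111,.072))
im=ctrl.get_image("side"); P=cloud(im).reshape(-1,3); b=np.stack([(P[:,:2]-C)@BX,(P[:,:2]-C)@BY],1)
m=(abs(P[:,2]-.0645)<.004)&(abs(b[:,0])<.1)&(b[:,1]<.06)&(b[:,1]>-.1); print("cover back edge",np.percentile(b[m,1],[.5,2]))
for k in("round_tip","plain_tip"):
    d=ctrl.landmark_of(im,k); print(k,[(w2b(world(im,e["pixel"],.054)),round(e["confidence"],2)) for e in d[:2]])
d=ctrl.landmark_of(im,"cover"); print([(w2b(world(im,k["pixel"],.06)),k["confidence"]) for k in d[:2]])
```

```text
[ 0.20915274 -4.59268559  2.38063984]
shift [0.15 0.11 0.02] turn [-0.    0.01 -0.08] box now [-0.0028  0.1073] z 0.0726
cover back edge [-0.00987005 -0.00877044]
round_tip [(array([-0.0572753 , -0.07466514]), 0.74), (array([ 0.04380646, -0.06777658]), 0.66)]
plain_tip [(array([-0.05327379, -0.07154525]), 0.66)]
[(array([0.00628277, 0.07498803]), 0.9)]
```

Request:
play_rows([
  [[0.1,0,0,0,0,0,1],[0.2,0,0,0,0,0,1],[0.2,0,0,0,0,0,1],[0.2,0,0,0,0,0,1],[0.2,0,0,0,0,0,1]],
])

```text
t: 5.87
ee_pos: [0.5625, 0.12, 0.0724]
eef_rot: [0.669, 0.743, -0.001, 0.001]
ft_force: [1.2, -5.5, 3.6]
width: -0.0001
grip_force: 3.3
```

Request:
play_rows([
  [[-0.4,0,0,0,0,0,1],[-0.8,0,-0.2,0,0,0,1],[-1.5,0.1,-1,0,0,0,1],[-2.7,0.1,-1.3,0,0,0,1],[-4,0.2,-1.3,0,0,0,1]],
])

```text
t: 6.28
ee_pos: [0.5786, 0.0244, 0.1072]
eef_rot: [0.667, 0.745, 0.002, 0.0]
ft_force: [0.3, 0.2, 0.3]
width: 0.0001
grip_force: 0.0
```

Run:
```python
from h import *
to(b2w(.003,-.076,.045))
im=ctrl.get_image("side"); P=cloud(im).reshape(-1,3); b=np.stack([(P[:,:2]-C)@BX,(P[:,:2]-C)@BY],1)
m=(abs(P[:,2]-.0645)<.004)&(abs(b[:,0])<.1)&(b[:,1]<.06)&(b[:,1]>-.1); print("cover back edge",np.percentile(b[m,1],[.5,2]))
d=ctrl.landmark_of(im,"cover"); print([(w2b(world(im,k["pixel"],.06)),k["confidence"]) for k in d[:2]])
```

```text
shift [-3.62  0.02  2.48] turn [ 0.04 -0.03 -0.03] box now [0.0025 0.0144] z 0.1072
cover back edge [-0.00552625 -0.00463312]
[(array([-0.00030854,  0.07968426]), 0.64)]
```

Request:
play_rows([
  [[-1.2,0,0,0,0,0,1],[-2.4,0,0,0,0,0,1],[-3.4,0,0,0,0,0,1],[-3.6,0,0.3,0,0,0,1],[-3.6,0,0.6,0,0,0,1]],
])

```text
t: 6.8
ee_pos: [0.5875, -0.0698, 0.0896]
eef_rot: [0.67, 0.742, 0.0, 0.0]
ft_force: [-0.6, -0.7, -1.0]
width: -0.0003
grip_force: 0.0
```

Run:
```python
from h import *
to(b2w(.003,-.076,.045))
im=ctrl.get_image("side"); cv2.imwrite("pics/s3.png",cv2.resize(im["pixels"][150:270,180:340],None,fx=5,fy=5))
```

```text
shift [0.17 0.09 1.78] turn [ 0.    0.   -0.13] box now [ 0.0008 -0.0802] z 0.0896
```

View pics/s3.png

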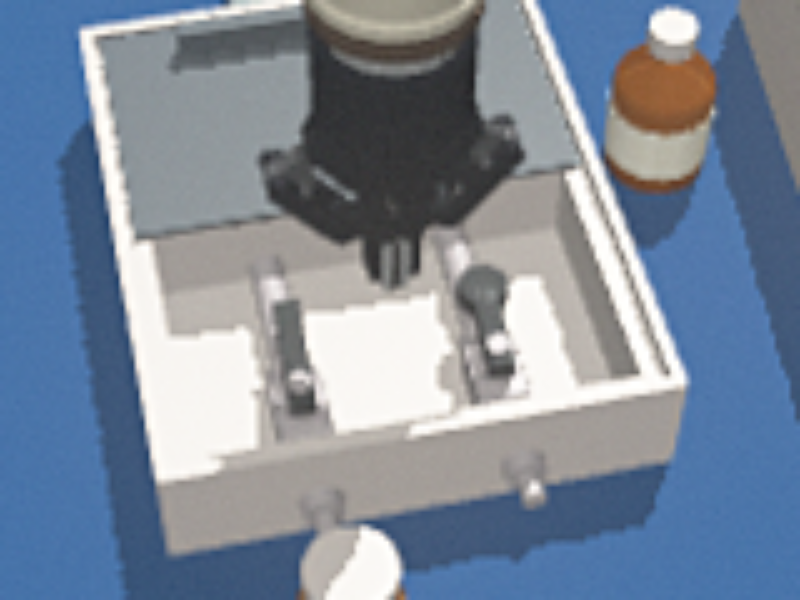

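The fingers (crop (390,270)) stand midway between the two levers, with the disc at (483,290). Descend and push through the arc.

Request:
play_rows([
  [[0.1,0.1,0.6,0,0,0,1],[0.1,0.1,1.2,0,0,0,1],[0.1,0.1,1.78,0,0,0,1],[0.1,0.3,1.78,0,0,0,1],[0.1,0.6,1.78,0,0,0,1]],
])

```text
t: 7.27
ee_pos: [0.6005, -0.0617, 0.0436]
eef_rot: [0.668, 0.744, -0.001, -0.002]
ft_force: [0.6, 0.0, 0.6]
width: -0.0002
grip_force: 0.0
```

```bash
python3 -c "
from h import *
to(b2w(.030,-.077,.045));to(b2w(.0487,-.0713,.045));to(b2w(.0677,-.0757,.045));to(b2w(.082,-.089,.045)); print(ctrl.get_obs()['ft_force'])"
```

```text
shift [-0.13  0.62 -0.06] turn [-0.04 -0.01 -0.05] box now [ 0.0146 -0.0736] z 0.0436
shift [ 0.1   1.36 -0.06] turn [-0.04 -0.01 -0.05] box now [ 0.0146 -0.0736] z 0.0436
shift [-0.07  2.12 -0.06] turn [-0.04 -0.01 -0.05] box now [ 0.0146 -0.0736] z 0.0436
shift [-0.6   2.7  -0.07] turn [-0.04 -0.01 -0.05] box now [ 0.0146 -0.0736] z 0.0436
[0.56469156 0.02221797 0.56454844]
```

Request:
play_rows([
  [[0,0.3,-0.06,0,0,0,1],[-0.05,0.6,-0.06,0,0,0,1],[0,0.9,-0.06,0,0,0,1],[0.05,1.15,-0.06,0,0,0,1],[0.1,1.36,-0.06,0,0,0,1]],
])

```text
t: 7.68
ee_pos: [0.636, -0.0583, 0.0475]
eef_rot: [0.669, 0.743, -0.001, 0.001]
ft_force: [-6.7, -5.0, 7.5]
width: 0.0002
grip_force: 6.9
```

```bash
python3 -c "
from h import *
to(b2w(.0677,-.0757,.045));to(b2w(.082,-.089,.045)); print(ctrl.get_obs()['ft_force'])"
```

```text
shift [-0.05  0.7   0.1 ] turn [-0.01  0.03 -0.09] box now [ 0.0502 -0.0743] z 0.0475
shift [-0.58  1.28  0.1 ] turn [-0.01  0.03 -0.09] box now [ 0.0502 -0.0743] z 0.0475
[-6.74997047 -5.01009733  7.471932  ]
```

Request:
play_rows([
  [[0.05,0.2,0,0,0,0,1],[0.05,0.4,0,0,0,0,1],[0,0.6,0,0,0,0,1],[-0.05,0.75,0,0,0,0,1],[-0.15,0.9,0,0,0,0,1]],
])

```text
t: 8.1
ee_pos: [0.6555, -0.0612, 0.0471]
eef_rot: [0.669, 0.743, -0.004, -0.001]
ft_force: [-14.1, -6.5, 12.0]
width: -0.0001
grip_force: 14.3
```

Run:
```python
from h import *
to(b2w(.082,-.089,.045)); print(ctrl.get_obs()['ft_force'])
im=ctrl.get_image("side"); cv2.imwrite("pics/s4.png",cv2.resize(im["pixels"][150:270,180:340],None,fx=5,fy=5))
```

```text
shift [-0.38  0.51  0.08] turn [-0.09  0.05 -0.1 ] box now [ 0.0693 -0.0793] z 0.0471
[-14.06137524  -6.5208901   11.96467265]
```

View pics/s4.png

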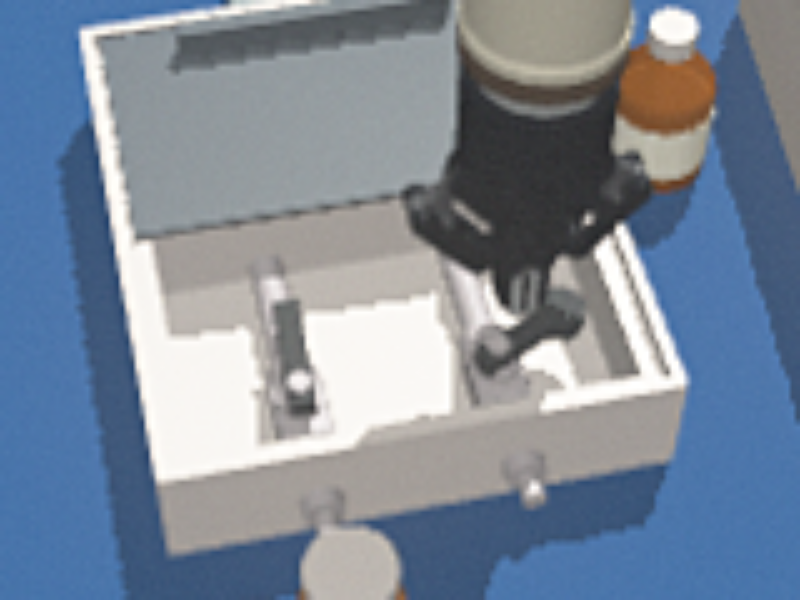

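The lever has turned to roughly 60° clockwise, with the finger in the crook by the disc. Now I push mainly toward box -y.

Request:
play_rows([
  [[-0.1,-0.05,0,0,0,0,1],[-0.25,-0.05,0,0,0,0,1],[-0.4,-0.05,0,0,0,0,1],[-0.55,-0.05,0,0,0,0,1],[-0.7,-0.05,0,0,0,0,1]],
])

```text
t: 8.57
ee_pos: [0.661, -0.0718, 0.0476]
eef_rot: [0.668, 0.745, 0.003, -0.0]
ft_force: [3.8, 7.0, -2.1]
width: -0.0002
grip_force: 3.4
```

Run:
```python
from h import *
to(b2w(.079,-.093,.045)); print(ctrl.get_obs()['ft_force'])
im=ctrl.get_image("side"); cv2.imwrite("pics/s5.png",cv2.resize(im["pixels"][150:270,180:340],None,fx=5,fy=5))
```

```text
shift [-0.1   0.22  0.11] turn [ 0.05 -0.05 -0.05] box now [ 0.0735 -0.0905] z 0.0476
[ 3.77970789  6.96973105 -2.06409191]
```

View pics/s5.png

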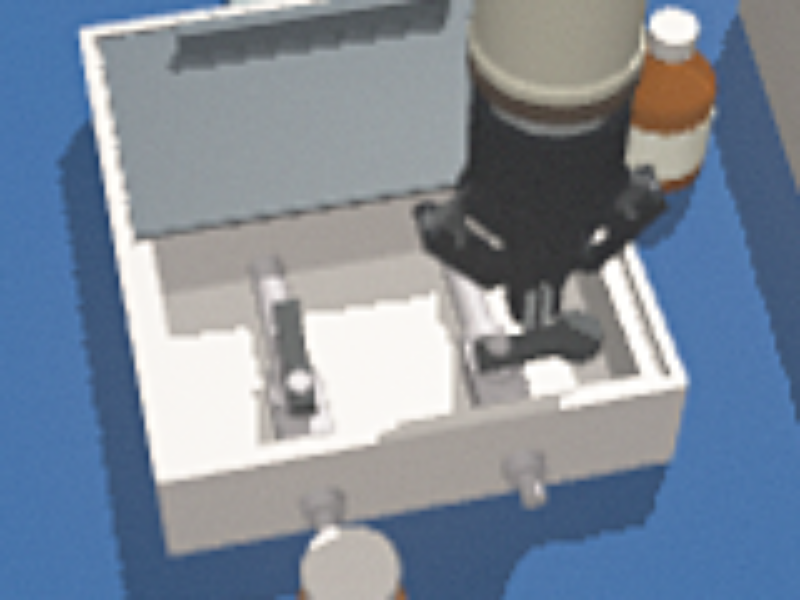

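The lever now looks almost parallel to the front wall (pivot (495,352), disc (580,335)). I push against the stop to be sure.

Request:
play_rows([
  [[-0.1,0,0,0,0,0,1],[-0.2,0,0,0,0,0,1],[-0.3,0,0,0,0,0,1],[-0.35,0,0,0,0,0,1],[-0.35,0,0,0,0,0,1]],
])

```text
t: 9.03
ee_pos: [0.6614, -0.073, 0.0478]
eef_rot: [0.666, 0.746, 0.006, -0.003]
ft_force: [-0.5, 16.8, 0.1]
width: -0.0001
grip_force: 8.4
```

```bash
python3 -c "
from h import *
to(b2w(.079,-.093,.045)); print(ctrl.get_obs()['ft_force'])"
```

```text
shift [-0.05  0.21  0.11] turn [ 0.05 -0.14  0.  ] box now [ 0.0738 -0.0917] z 0.0478
[-0.46283601 16.82266959  0.09421852]
```

The force rose to 17 N with almost no motion, so the lever is at its stop. Now I back off and rise clear.

Request:
play_rows([
  [[0.5,0,0,0,0,0,1],[0.8,0,-0.3,0,0,0,1],[0.8,0,-1.5,0,0,0,1],[0.8,-0.5,-3,0,0,0,1],[0.8,-1,-4.5,0,0,0,1]],
])

```text
t: 9.45
ee_pos: [0.6329, -0.0672, 0.1605]
eef_rot: [0.668, 0.744, -0.0, -0.0]
ft_force: [0.5, -0.5, -0.2]
width: 0.0004
grip_force: 0.0
```

Request:
play_rows([
  [[0,-1.5,-1,0,0,0,1],[0,-3,-2,0,0,0,1],[0,-4.5,-2.5,0,0,0,1],[0,-6,-2.5,0,0,0,1],[0,-6,-2.5,0,0,0,1]],
])

```text
t: 9.87
ee_pos: [0.4752, -0.0855, 0.2213]
eef_rot: [0.669, 0.743, -0.005, -0.001]
ft_force: [-1.6, 0.1, -0.2]
width: -0.0001
grip_force: 0.0
```

Run:
```python
from h import *
im=ctrl.get_image("side"); cv2.imwrite("pics/s6.png",cv2.resize(im["pixels"][120:285,170:350],None,fx=4,fy=3.6))
for k in("round_tip","plain_tip"):
    print(k,[(w2b(world(im,e["pixel"],.054)),round(e["confidence"],2)) for e in ctrl.landmark_of(im,k)[:2]])
```

```text
round_tip [(array([-0.0532047 , -0.15331358]), 0.73), (array([-0.01459373, -0.46888219]), 0.67)]
plain_tip [(array([-0.05264704, -0.07101446]), 0.53)]
```

View pics/s6.png

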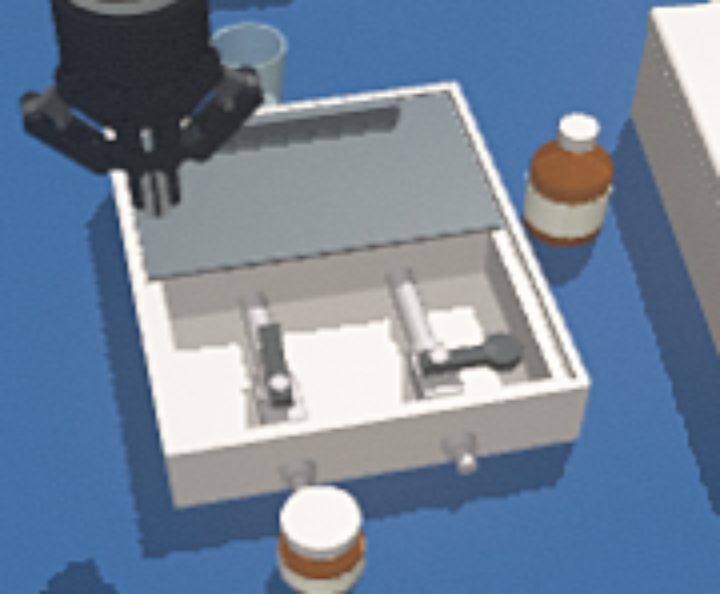

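The cover is against the end lip, the hand is clear and the plain lever is unmoved. The round lever points to box +x (disc at (500,350)); I'll measure its angle before handing in.

Run:
```python
from h import *
im=ctrl.get_image("side"); dark=im["pixels"].max(-1)<95
pts=[]
for r,c in np.argwhere(dark):
    b=w2b(world(im,(r,c),.054))
    if .052<b[0]<.115 and -.135<b[1]<-.07: pts.append(b)
pts=np.array(pts); m=pts.mean(0); print(len(pts),m,pts.min(0),pts.max(0))
print("PCA",np.linalg.svd(pts-m)[2][0])
for x in np.arange(.055,.115,.01):
    s=pts[abs(pts[:,0]-x)<.005]
    if len(s): print(round(x,3),s[:,1].min().round(4),s[:,1].max().round(4))
```

```text
34 [ 0.07641438 -0.12082405] [ 0.05309217 -0.12797807] [ 0.09827989 -0.11543989]
PCA [-0.98493276  0.17293775]
0.055 -0.1208 -0.1166
0.065 -0.1199 -0.1157
0.075 -0.1222 -0.1154
0.085 -0.1274 -0.1196
0.095 -0.128 -0.1199
```

Run:
```python
from h import *
for n in("side","top"):
    im=ctrl.get_image(n); P=cloud(im); p=P.reshape(-1,3); b=np.stack([(p[:,:2]-C)@BX,(p[:,:2]-C)@BY],1)
    m=(abs(p[:,2]-.053)<.008)&(b[:,0]>.056)&(b[:,0]<.112)&(b[:,1]>-.14)&(b[:,1]<-.07)
    q=b[m]; print(n,len(q))
    if len(q)<8: continue
    for x in np.arange(.06,.112,.01):
        s=q[abs(q[:,0]-x)<.005]
        if len(s): print(round(x,3),len(s),s[:,1].min().round(4),s[:,1].mean().round(4),s[:,1].max().round(4))
```

```text
side 132
0.06 20 -0.1175 -0.1116 -0.1037
0.07 25 -0.1164 -0.1108 -0.1016
0.08 28 -0.1221 -0.1122 -0.0984
0.09 40 -0.1225 -0.1107 -0.0955
0.1 19 -0.1217 -0.1099 -0.0981
top 124
0.06 18 -0.115 -0.1078 -0.1015
0.07 18 -0.114 -0.1074 -0.102
0.08 20 -0.1181 -0.1087 -0.0986
0.09 35 -0.1211 -0.1079 -0.0957
0.1 29 -0.1215 -0.1092 -0.0964
0.11 4 -0.1115 -0.1072 -0.1029
```

The lever runs straight along box +x at a constant y of about -0.108 to -0.111, so it is square across its pipe.

```bash
python3 -c "
from plant import ctrl
print(ctrl.sign_off())"
```

```text
the job is handed in; nothing more can be done
None
```

I slid the cover fully onto the deck, pushed the round-ended lever shut against its stop, saw no sign that the plain lever or bystanders had moved, and handed in with the hand clear; no verdict was returned.

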